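Sort bolt tins by heft into the sample and mirror bays

TASK

Take the tall tin first and then, once it is put away, the squat one: lift the tin just clear of the shelf where it stands (about a centimetre, at most three) for a moment to feel whether it is heavy (full of bolts, nearly half a kilo) or light (nearly empty, under 200 g), and set it down on the spot; both tins may be of the same kind. Then slide it along the shelf, upright and without lifting it again, until all of it is inside a bay, and let go: a heavy tin into the bay with the upright sample bolt behind it, a light one into the bay with the inspection mirror behind it. Leave the belay device, the screw caps and the nut tool where they lie.

Things in the scene. Friction and masses are not known exactly. Their poses are not given: they have to be found in the camera images.
- tin_tall: the taller tin: closed aluminium tin, body 72 mm across, 64 mm high; on its lid a round steel knob 28 mm across, 18 mm high (top 82 mm above the underside). Loose. Weighs 380 to 550 g if full of rock bolts, 140 to 180 g if nearly empty; this cannot be seen, and either tin may be either. The contents can shift 4 mm. Origin: centre of the underside, z up.
- tin_squat: the lower tin: closed aluminium tin, body 72 mm across, 42 mm high; on its lid a round steel knob 28 mm across, 18 mm high (top 60 mm above the underside). Loose. Weighs 380 to 550 g if full of rock bolts, 140 to 180 g if nearly empty; this cannot be seen, and either tin may be either. The contents can shift 4 mm. Origin: centre of the underside, z up.
- bay_left: fixed bay on the left (+y) side: three wooden kerbs 18 mm high, 16 mm thick, no floor, one open side facing the middle of the shelf (-y). Inside 270 mm along its x, 110 mm along its y; open edge at its y = -55 mm, inner face of the long kerb at y = +55 mm. Takes both tins side by side along x. Origin: centre of the inside, at shelf height; turned up to 0.12 rad.
- bay_right: fixed bay on the right (-y) side: three wooden kerbs 18 mm high, 16 mm thick, no floor, one open side facing the middle of the shelf (+y). Inside 270 mm along its x, 110 mm along its y; open edge at its y = +55 mm, inner face of the long kerb at y = -55 mm. Takes both tins side by side along x. Origin: centre of the inside, at shelf height; turned up to 0.12 rad.
- mirror_stand: inspection mirror 64 mm across, tilted on a threaded post with a brass knob and a round foot 56 mm across; 155 mm high, fixed. Stands behind the long kerb of one of the two bays, about 115 mm outward from that bay's centre and up to 80 mm along it, and marks the bay for nearly empty tins. Origin: centre of the foot.
- sample_bolt: sample rock bolt standing upright with nut and bent hanger plate on a dark wooden block 56 mm square; 101 mm high in all, fixed. It stands behind the long kerb of the other bay, about 115 mm outward from that bay's centre and up to 80 mm along it, and marks the bay for full tins. Origin: centre of the block's underside.
- table: the rough spruce shelf, which is the work surface at z = 0. Origin: the middle of its top.
- belay_device: bystander: battered steel belay device, 56 x 38 x 24 mm with a wire loop, lying loose beyond the tins. Origin: centre of the underside.
- screw_cap_1: bystander: orange plastic ice-screw cap, 26 mm across, 36 mm high, loose beyond the tins. Origin: centre of the underside.
- screw_cap_2: bystander: a second cap like the first.
- nut_tool: bystander: flat aluminium nut tool 175 x 16 x 5 mm with a small hook end, lying loose beyond the tins. Origin: near the middle of its underside.

How it is judged:
By the outcome, as a careful person would: the job done as asked, in the order asked, and still so for the second after the job is handed in, with the robot touching nothing.
It also fails if it takes over 72 s, if anything falls off the work surface, if the arm or the gripper's body presses on something with over 40 N, if the wrist force passes 120 N, or if a joint passes its speed limit or range.

ROBOT

A 6-joint arm with a two-finger parallel gripper is mounted at the origin on the work surface. World frame = base frame: x ahead of the robot, y to its left, z up, the work surface at z = 0. Lengths are in mm, angles in rad, forces in N, time in s.
With the tool pointing down it reaches from about 275 to 750 mm from the base axis. Payload 10.2 kg.
Tool frame: the origin (TCP) lies midway between the tips of the shut fingers; the grasp point (between the pads) lies 19 mm behind it; z points along the fingers, y is the line along which they close (so a half turn about z gives the same grasp; the last joint's range is limited). The gripper opens to 85 mm and grips with 20 to 120 N. Pads are 22 mm wide; open, the fingers measure 114 mm over their backs; the gripper's body (76 mm by 85 mm) begins 54 mm behind the grasp point. The pads swing forward as they close: fully open they stand 13 mm farther back than shut.
Start: joints at [1.055, 0.313, 1.498, -0, 1.331, -0.223], TCP at [151.546, 502.658, 231.294] pointing down, gripper open.
Joint ranges: [-2.94, 2.94], [-0.97, 2.17], [0.19, 2.56], [-1.23, 4.37], [0.02, 3.11], [-2.88, 2.88]. Speed limits (rad/s): [2.39, 2.39, 3.01, 3.14, 3.14, 3.14].

INTERFACE

Orientations are given as a unit quaternion [w, x, y, z].
In Python, from rig import sense, capture, finish_job, find_in, place_of gives the robot as it stands. The module is installed in compiled form; this text tells all that it offers.
- The arm moves only by the shell command python3 -m jog 'ROWS' [FORCE]. ROWS is JSON, a list of rows, each an object of numbers: "tx", "ty", "tz": the shift along the tool's x, y, z in mm; "ax", "ay", "az": the turn, a rotation vector about the tool's x, y, z in rad; "jaw": the closure, from -1 (fully open) to 1 (shut), so that 0 is half open. In form: [{"tx": .., "ty": .., "tz": .., "ax": .., "ay": .., "az": .., "jaw": ..}, ...]. A call has 1 to 5 rows; each row shifts and turns the commanded pose from where the row before left it, along the tool's axes as they then stand; what a row does not reach is not made up. A row lasts 1/8 s, in which the tool goes at most 62.5 mm and 10.7 degrees, less where a joint would pass 70% of its speed; a pose out of reach is approached as far as the arm can. A call with a gripper value outside its range is refused whole. The fingers move at their own pace and stop on an object; FORCE is the grip in N (left out, the last holds). Time passes only in rows, so rows that do not move let the fingers close. It gives the time, the measured TCP pose, the force, the opening and the grip force at its end, in the units of the state.
- sense(): the state, without advancing time (a new reading comes with each control period).
- capture(name): name is "scene" or "top" or "wrist"; returns a dict with "color" (420x560x3 uint8, red, green, blue), "depth" (420x560 float32, mm along the optical axis (not along the pixel's ray), 0 where there is no reading), "fx", "fy", "cx", "cy" (pixels), "camera_from_world" (4x4, takes a point from world to camera coordinates); the wrist camera has in their place "mount" (4x4, takes a point from camera to tool coordinates, whose origin is the TCP and whose axes are the flange's). Camera axes: x right, y up, looking along -z (the intrinsics and any distortion apply to the point x, -y, -z); pixel columns grow to the right and rows downward; lengths in mm; the calibration is good to about 2 mm. The wrist camera is an equidistant fisheye: a pixel r from the principal point sees the ray r / f radians off the axis. A picture is of the moment at which its call begins: read the wrist's pose just before it.
- finish_job(): hands the job in; it is judged then, once.
Trained networks look in the newest picture that a camera, given by its name, has taken for a name from the list of things; names that differ only in an ending like _2 or _b are one class to them, and where a whole thing is asked for, a point or a joint stands for the part that bears it (a point fixed in the world has none). Each returns a list of dicts, best first, with "conf" (0 to 1); they miss things now and then, are a little off and sometimes report something else, mostly with a low value. They report only what shows in the picture. A call takes as long as a camera call.
- find_in(query, camera): "centre" ([column, row] in pixels, amid what is visible of it).
- place_of(query, camera): "centre" ([column, row] in pixels: a listed point, or the origin of a listed thing).
The state is a dict: "time_s": time; "joints": joint angles; "dq": joint speeds; "tau": joint torques, N m; "eef_pos": TCP position; "ee_rot": TCP orientation; "force": force on the tool from outside, world axes, zero at the start; "wrist_torque": the same for the moment, N m; "grip_width": opening from 0.0 (shut) to 1.0 (fully open); "grip_force": force on a finger pad.
Only numpy, scipy, OpenCV 4.12 (cv2) and the standard library are available. Lean on these libraries where they do the work, as an engineer would, in place of code of your own. Each camera call takes 0.05 s, during which the arm holds its last target. There are 200 camera calls.

## Working session

There is one attempt and no reset: what is moved stays moved. The work goes in short steps, Python scripts to look and compute and a shell command to move; the robot and the scene stay as the last step left them, time stands still between calls to the robot, and variables do not carry over. Pictures are saved under pics/ and viewed, at most 10 in all, crops included, and the job is handed in when it is done.

```bash
mkdir -p pics; cat > h.py <<'E'
import numpy as np, cv2
from rig import sense, capture, finish_job, find_in, place_of
def world(c,u,v,d=None,z=None):
    T=np.linalg.inv(c["camera_from_world"])
    r=np.array([(u-c["cx"])/c["fx"],-(v-c["cy"])/c["fy"],-1.])
    o=T[:3,3]; w=T[:3,:3]@r
    if d is None: d=(z-o[2])/w[2]
    return o+d*w
def cloud(c):
    v,u=np.mgrid[0:420,0:560]; d=c["depth"]
    T=np.linalg.inv(c["camera_from_world"])
    P=np.stack([(u-c["cx"])/c["fx"]*d,-(v-c["cy"])/c["fy"]*d,-d],-1)
    W=P@T[:3,:3].T+T[:3,3]; W[d==0]=np.nan
    return W
def save(c,n): cv2.imwrite("pics/"+n,c["color"][:,:,::-1])
E
python3 - <<'E'
from h import *
s=sense(); print({k:np.round(v,3) for k,v in s.items()})
ht=dict(tin_tall=0,tin_squat=0,bay_left=0,bay_right=0,mirror_stand=0,sample_bolt=0,belay_device=0,screw_cap_1=0,nut_tool=0)
for n in ("top","scene"):
    c=capture(n); save(c,n+".png"); print(n,np.linalg.inv(c["camera_from_world"])[:3,3])
    for q in ht:
        for r in place_of(q,n)[:2]:
            print(q,round(r["conf"],2),np.round(r["centre"]),np.round(world(c,*r["centre"],z=0)))
E
```

```text
{'time_s': np.float64(0.0), 'joints': array([ 1.055,  0.313,  1.498,  0.   ,  1.331, -0.223]), 'dq': array([ 0.   ,  0.001,  0.001,  0.002, -0.001,  0.001]), 'tau': array([ 1.0000e-03, -4.1228e+01, -2.5974e+01, -0.0000e+00,  4.0000e-03,
       -0.0000e+00]), 'eef_pos': array([151.407, 502.435, 230.733]), 'ee_rot': array([-0.   ,  0.146,  0.989, -0.001]), 'force': array([-0.295,  0.521, -0.088]), 'wrist_torque': array([ 0.003,  0.007, -0.029]), 'grip_force': np.float64(0.0), 'grip_width': np.float64(0.998)}
top [ 362.90555862    9.77958124 1331.3064065 ]
tin_tall 0.61 [278. 221.] [603.  -5.   0.]
tin_squat 0.7 [296. 280.] [448. -49.   0.]
bay_left 0.73 [397. 254.] [ 512. -313.    0.]
mirror_stand 0.68 [398. 253.] [ 514. -315.    0.]
sample_bolt 0.67 [150. 252.] [526. 328.   0.]
belay_device 0.79 [332. 169.] [ 743. -151.    0.]
screw_cap_1 0.57 [278. 163.] [762.  -7.   0.]
screw_cap_1 0.48 [294. 170.] [742. -48.   0.]
nut_tool 0.55 [219. 168.] [751. 152.   0.]
scene [1332.9005176   275.14235712  805.51034398]
tin_tall 0.92 [282. 221.] [603.  -7.   0.]
tin_squat 0.95 [292. 175.] [445. -42.   0.]
mirror_stand 0.62 [181. 168.] [ 517. -319.    0.]
mirror_stand 0.57 [438. 237.] [530. 333.   0.]
sample_bolt 0.88 [438. 234.] [522. 331.  -0.]
belay_device 0.92 [200. 252.] [ 754. -140.    0.]
belay_device 0.24 [330. 299.] [772. 158.   0.]
screw_cap_1 0.61 [252. 274.] [769. -12.   0.]
screw_cap_1 0.46 [243. 264.] [752. -40.  -0.]
nut_tool 0.77 [333. 299.] [770. 163.   0.]
```

View pics/top.png

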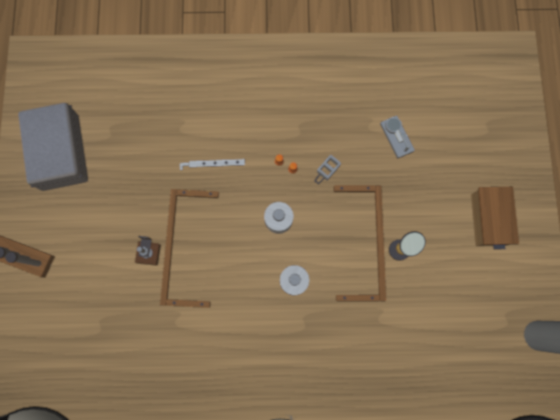

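View pics/scene.png

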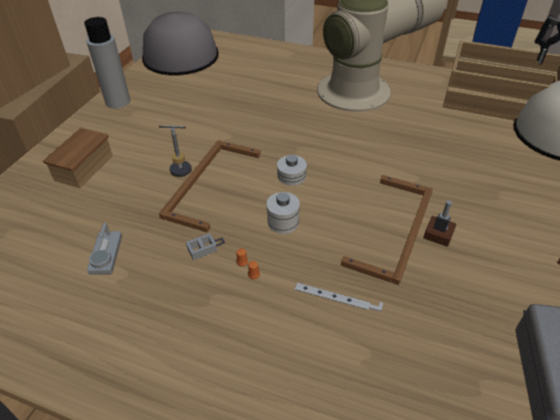

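```bash
python3 - <<'E'
from h import *
for n in ("top","scene"):
    c=capture(n); W=cloud(c); x,y,z=W[...,0],W[...,1],W[...,2]
    for nm,(cx,cy),lo,hi in (("tallknob",(603,-5),74,90),("squatknob",(448,-47),52,68),("tallid",(603,-5),58,71),("squatlid",(448,-47),36,49)):
        m=(np.hypot(x-cx,y-cy)<55)&(z>lo)&(z<hi); p=W[m]
        print(n,nm,len(p),np.round(np.median(p,0),1),np.round((p.min(0)+p.max(0))/2,1),np.round(np.ptp(p,axis=0)))
    for sgn in (1,-1):
        m=(z>12)&(z<24)&(sgn*y>120)&(sgn*y<300)&(x>330)&(x<690)
        p=W[m][:,:2].astype(np.float32); 
        if len(p)>20:
            print(n,sgn,len(p),np.round(p.min(0)),np.round(p.max(0)),"rect",np.round(cv2.minAreaRect(p)[0]),cv2.minAreaRect(p)[1:],np.round(cv2.boxPoints(cv2.minAreaRect(p))).tolist())
E
```

```text
top tallknob 104 [604.2  -3.7  79.6] [605.4  -3.7  79.1] [28. 25. 10.]
top squatknob 108 [446.8 -40.8  58.4] [445.7 -39.9  58.6] [27. 27. 11.]
top tallid 483 [604.5  -3.6  61.2] [605.1  -3.9  63.2] [73. 71. 10.]
top squatlid 497 [445.6 -41.1  39.2] [445.9 -40.4  41.1] [70. 73. 10.]
top 1 1215 [383. 155.] [690. 298.] rect [536. 227.] ((126.65412902832031, 301.8976135253906), 86.393310546875) [[381.0, 173.0], [683.0, 154.0], [691.0, 281.0], [389.0, 300.0]]
top -1 1112 [ 393. -300.] [ 690. -147.] rect [ 542. -225.] ((151.23646545410156, 296.4052429199219), 89.37959289550781) [[393.0, -299.0], [690.0, -302.0], [691.0, -151.0], [395.0, -147.0]]
scene tallknob 114 [610.4  -3.6  80.3] [606.9  -3.7  78.7] [29. 28.  9.]
scene squatknob 87 [450.8 -40.4  57.8] [449.1 -41.3  57.4] [28. 28. 10.]
scene tallid 486 [616.4   1.7  61.3] [608.2  -4.9  64. ] [75. 73. 12.]
scene squatlid 358 [458.2 -35.7  39.4] [449.2 -41.5  42.3] [72. 72. 12.]
scene 1 1356 [384. 154.] [690. 297.] rect [537. 226.] ((125.712890625, 308.214111328125), 86.26376342773438) [[379.0, 173.0], [687.0, 153.0], [695.0, 278.0], [387.0, 298.0]]
scene -1 904 [ 390. -297.] [ 690. -148.] rect [ 541. -224.] ((147.99790954589844, 299.6593933105469), 89.08982849121094) [[390.0, -295.0], [689.0, -300.0], [692.0, -152.0], [392.0, -147.0]]
```

The top view shows the tall tin at px (279,216) and the squat tin at (294,280). The bolt stands behind the left bay at (148,250). The mirror stands behind the right bay, foot at (400,250). The scene view agrees.

```bash
python3 - <<'E'
from h import *
c=capture("top"); W=cloud(c); x,y,z=W[...,0],W[...,1],W[...,2]
for s,lim in ((1,292),(-1,287)):
    a=(z>12)&(z<24)&(s*y>120)&(s*y<lim)
    for nm,m in (("near",a&(x>350)&(x<420)),("far",a&(x>650)&(x<720)),("long",a&(x>440)&(x<640)&(s*y>235))):
        p=W[m][:,:2].astype(np.float32); r=cv2.minAreaRect(p); print(s,nm,len(p),np.round(cv2.boxPoints(r)).tolist())
E
python3 -m jog '[{"az":-0.147},{"az":-0.146},{"tx":-38,"ty":-42},{"tx":-38,"ty":-42},{"tx":-38,"ty":-42}]' 40
```

```text
1 near 317 [[381.0, 173.0], [411.0, 171.0], [420.0, 291.0], [389.0, 293.0]]
1 far 318 [[645.0, 156.0], [684.0, 154.0], [690.0, 279.0], [652.0, 281.0]]
1 long 445 [[441.0, 279.0], [638.0, 265.0], [639.0, 283.0], [442.0, 297.0]]
-1 near 307 [[393.0, -273.0], [419.0, -273.0], [420.0, -148.0], [395.0, -148.0]]
-1 far 324 [[649.0, -275.0], [688.0, -283.0], [721.0, -128.0], [681.0, -120.0]]
-1 long 443 [[441.0, -274.0], [640.0, -277.0], [640.0, -260.0], [441.0, -257.0]]schema error: expected keys tx, ty, tz, ax, ay, az, jaw
```

```bash
python3 -m jog '[{"tx":0,"ty":0,"tz":0,"ax":0,"ay":0,"az":-0.147,"jaw":-0.3},{"tx":0,"ty":0,"tz":0,"ax":0,"ay":0,"az":-0.146,"jaw":-0.3},{"tx":-38,"ty":-42,"tz":0,"ax":0,"ay":0,"az":0,"jaw":-0.3},{"tx":-38,"ty":-42,"tz":0,"ax":0,"ay":0,"az":0,"jaw":-0.3},{"tx":-38,"ty":-42,"tz":0,"ax":0,"ay":0,"az":0,"jaw":-0.3}]' 40
```

```text
time_s: 1.78
eef_pos: [266.4, 375.4, 231.4]
ee_rot: [0.0, -0.0, 1.0, 0.0]
force: [0.8, 1.1, 0.0]
grip_width: 0.654
grip_force: 0.0
```

```bash
python3 -m jog '[{"tx":-38,"ty":-42,"tz":0,"ax":0,"ay":0,"az":0,"jaw":-0.3},{"tx":-38,"ty":-42,"tz":0,"ax":0,"ay":0,"az":0,"jaw":-0.3},{"tx":-38,"ty":-42,"tz":0,"ax":0,"ay":0,"az":0,"jaw":-0.3},{"tx":-38,"ty":-42,"tz":0,"ax":0,"ay":0,"az":0,"jaw":-0.3},{"tx":-38,"ty":-42,"tz":0,"ax":0,"ay":0,"az":0,"jaw":-0.3}]'
```

```text
time_s: 2.4
eef_pos: [456.7, 165.1, 231.5]
ee_rot: [0.0, 0.0, 1.0, 0.0]
force: [-0.3, 0.3, -1.0]
grip_width: 0.65
grip_force: 0.0
```

```bash
python3 -m jog '[{"tx":-38,"ty":-42,"tz":0,"ax":0,"ay":0,"az":0,"jaw":-0.3},{"tx":-38,"ty":-42,"tz":0,"ax":0,"ay":0,"az":0,"jaw":-0.3},{"tx":-38,"ty":-42,"tz":0,"ax":0,"ay":0,"az":0,"jaw":-0.3},{"tx":-38,"ty":-42,"tz":0,"ax":0,"ay":0,"az":0,"jaw":-0.3},{"tx":0,"ty":0,"tz":0,"ax":0,"ay":0,"az":0,"jaw":-0.3}]'
```

```text
time_s: 3.02
eef_pos: [608.9, -4.1, 230.0]
ee_rot: [-0.001, 0.002, 1.0, -0.0]
force: [-0.4, 0.6, 0.1]
grip_width: 0.648
grip_force: 0.0
```

```bash
cat >> h.py <<'E'
from scipy.spatial.transform import Rotation as R
def wrist(q,z):
    s=sense(); c=capture("wrist"); M=np.array(c["mount"]); w=s["ee_rot"]
    Q=R.from_quat([w[1],w[2],w[3],w[0]]).as_matrix(); out=[]
    for r in find_in(q,"wrist")[:2]:
        du,dv=r["centre"][0]-c["cx"],r["centre"][1]-c["cy"]; rr=np.hypot(du,dv); t=rr/c["fx"]
        ray=np.array([np.sin(t)*du/rr,-np.sin(t)*dv/rr,-np.cos(t)])
        o=Q@M[:3,3]+s["eef_pos"]; d=Q@M[:3,:3]@ray
        out.append((q,round(r["conf"],2),np.round(r["centre"]),np.round(o+d*(z-o[2])/d[2],1)))
    return c,out
E
python3 - <<'E'
from h import *
c,o=wrist("tin_tall",64); print(o); save(c,"w1.png"); print(wrist("tin_squat",42)[1])
E
```

```text
[('tin_tall', 0.8, array([276., 183.]), array([603.5,  -7.7,  64. ]))]
[('tin_squat', 0.9, array([235.,  30.]), array([447.8, -44.9,  42. ]))]
```

View pics/w1.png

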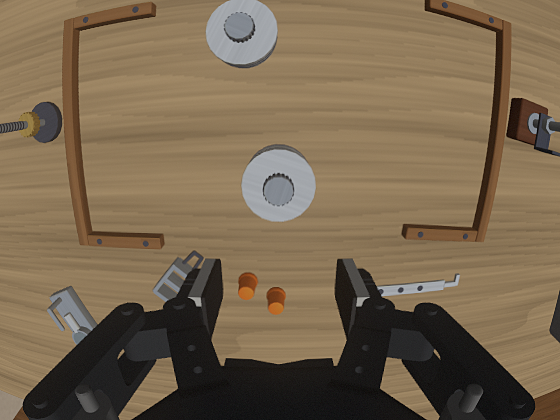

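The wrist view shows the tall tin's knob at px (279,189), in line with the midpoint between the fingers at column 279. So y is right, and x needs about -3 mm.

```bash
python3 -m jog '[{"tx":3,"ty":-1,"tz":50,"ax":0,"ay":0,"az":0,"jaw":-0.3},{"tx":0,"ty":0,"tz":45,"ax":0,"ay":0,"az":0,"jaw":-0.3},{"tx":0,"ty":0,"tz":30,"ax":0,"ay":0,"az":0,"jaw":-0.3},{"tx":0,"ty":0,"tz":15,"ax":0,"ay":0,"az":0,"jaw":-0.3},{"tx":0,"ty":0,"tz":0,"ax":0,"ay":0,"az":0,"jaw":-0.3}]'
```

```text
time_s: 3.85
eef_pos: [604.4, -1.7, 91.4]
ee_rot: [-0.0, -0.0, 1.0, 0.0]
force: [0.5, 0.5, 0.2]
grip_width: 0.649
grip_force: 0.0
```

```bash
python3 -m jog '[{"tx":0,"ty":0,"tz":12,"ax":0,"ay":0,"az":0,"jaw":-0.2},{"tx":0,"ty":0,"tz":10,"ax":0,"ay":0,"az":0,"jaw":-0.1},{"tx":0,"ty":0,"tz":0,"ax":0,"ay":0,"az":0,"jaw":0},{"tx":0,"ty":0,"tz":0,"ax":0,"ay":0,"az":0,"jaw":0},{"tx":0,"ty":0,"tz":0,"ax":0,"ay":0,"az":0,"jaw":0}]'
python3 - <<'E'
from h import *
save(capture("wrist"),"w2.png")
E
```

```text
time_s: 4.47
eef_pos: [604.9, -2.3, 69.7]
ee_rot: [0.0, -0.0, 1.0, -0.0]
force: [-0.9, -0.0, 0.3]
grip_width: 0.504
grip_force: 0.0
```

View pics/w2.png

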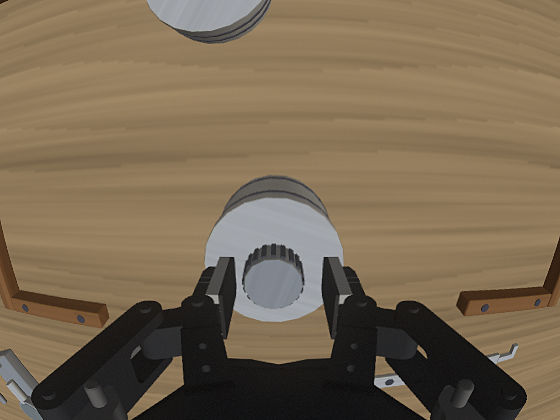

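Both fingers flank the knob at px (273,280). Finger middle is column 279, so I shift about 2.5 mm toward -y, drop 3 mm and close.

```bash
python3 -m jog '[{"tx":0,"ty":-2.5,"tz":3,"ax":0,"ay":0,"az":0,"jaw":0},{"tx":0,"ty":0,"tz":0,"ax":0,"ay":0,"az":0,"jaw":1},{"tx":0,"ty":0,"tz":0,"ax":0,"ay":0,"az":0,"jaw":1},{"tx":0,"ty":0,"tz":0,"ax":0,"ay":0,"az":0,"jaw":1},{"tx":0,"ty":0,"tz":0,"ax":0,"ay":0,"az":0,"jaw":1}]' 50
```

```text
time_s: 5.15
eef_pos: [604.7, -4.8, 66.3]
ee_rot: [0.0, -0.0, 1.0, -0.0]
force: [-0.0, -1.3, -0.4]
grip_width: 0.304
grip_force: 49.2
```

```bash
python3 -m jog '[{"tx":0,"ty":0,"tz":0,"ax":0,"ay":0,"az":0,"jaw":1},{"tx":0,"ty":0,"tz":0,"ax":0,"ay":0,"az":0,"jaw":1},{"tx":0,"ty":0,"tz":0,"ax":0,"ay":0,"az":0,"jaw":1}]'
```

```text
time_s: 5.52
eef_pos: [604.7, -4.7, 66.3]
ee_rot: [-0.0, -0.0, 1.0, -0.0]
force: [-0.0, -0.7, 0.8]
grip_width: 0.301
grip_force: 49.2
```

Gripped: opening about 26 mm, as the knob should give. Now a 10 mm lift.

```bash
python3 -m jog '[{"tx":0,"ty":0,"tz":-6,"ax":0,"ay":0,"az":0,"jaw":1},{"tx":0,"ty":0,"tz":-6,"ax":0,"ay":0,"az":0,"jaw":1},{"tx":0,"ty":0,"tz":0,"ax":0,"ay":0,"az":0,"jaw":1},{"tx":0,"ty":0,"tz":0,"ax":0,"ay":0,"az":0,"jaw":1},{"tx":0,"ty":0,"tz":0,"ax":0,"ay":0,"az":0,"jaw":1}]'
python3 -m jog '[{"tx":0,"ty":0,"tz":0,"ax":0,"ay":0,"az":0,"jaw":1}]'
python3 -m jog '[{"tx":0,"ty":0,"tz":0,"ax":0,"ay":0,"az":0,"jaw":1}]'
python3 - <<'E'
from h import *
c=capture("scene");save(c[:] if 0 else {**c,"color":cv2.resize(c["color"][140:260,200:360],None,fx=4,fy=4)},"s2.png")
for i in range(3): print(sense()["force"]); capture("top")
E
```

```text
time_s: 6.15
eef_pos: [604.5, -4.7, 78.1]
ee_rot: [-0.0, -0.0, 1.0, 0.0]
force: [0.6, 0.7, -0.6]
grip_width: 0.307
grip_force: 49.2
time_s: 6.28
eef_pos: [604.6, -4.8, 78.2]
ee_rot: [-0.0, -0.0, 1.0, 0.0]
force: [-0.5, 0.0, -1.5]
grip_width: 0.303
grip_force: 49.2
time_s: 6.4
eef_pos: [604.6, -4.7, 78.2]
ee_rot: [-0.0, -0.0, 1.0, 0.0]
force: [-1.2, 0.6, -1.6]
grip_width: 0.303
grip_force: 49.2
[-0.35713418  0.20834368 -0.5445296 ]
[ 0.49181043  0.16982184 -1.91734047]
[-0.09650157 -0.29683811 -1.33112157]
```

View pics/s2.png

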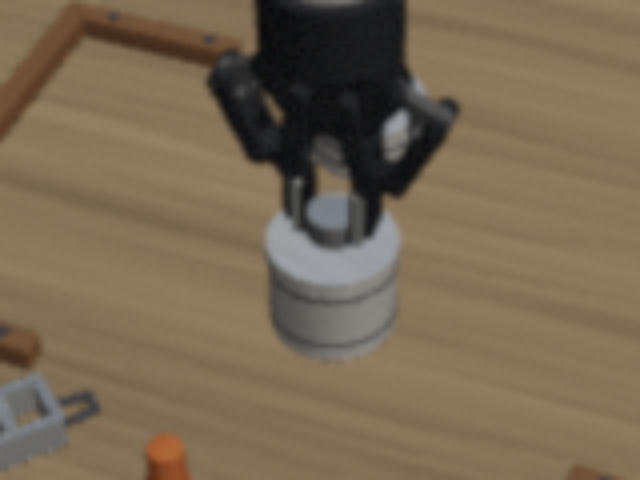

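The tin seems to hang between the fingers, knob at crop px (335,215). I'll confirm the height by depth and average the force.

```bash
python3 - <<'E'
from h import *
F=[]
for i in range(10): c=capture("scene"); F.append(sense()["force"])
W=cloud(c); p=W[(np.hypot(W[...,0]-606,W[...,1]+4)<34)&(W[...,2]>40)&(W[...,2]<84)]
print(np.mean(F,0),np.std(F,0)); print(np.histogram(p[:,2],bins=range(40,86,3)))
E
```

```text
[ 0.2724409   0.13055208 -1.52954451] [0.45108435 0.50258306 0.52087916]
(array([  2,   5,   2,   3,   4,   2,   0,   1,   1,   1, 114, 152,  16,
        16,  16]), array([40, 43, 46, 49, 52, 55, 58, 61, 64, 67, 70, 73, 76, 79, 82, 85]))
```

Held 12 mm up with 1.5 N, about 155 g, so the tall tin is light and goes to the mirror bay on the right. I set it down and slide in -y.

```bash
python3 -m jog '[{"tx":0,"ty":0,"tz":5,"ax":0,"ay":0,"az":0,"jaw":1},{"tx":0,"ty":0,"tz":5,"ax":0,"ay":0,"az":0,"jaw":1},{"tx":0,"ty":0,"tz":2,"ax":0,"ay":0,"az":0,"jaw":1},{"tx":0,"ty":0,"tz":0,"ax":0,"ay":0,"az":0,"jaw":1},{"tx":0,"ty":0,"tz":0,"ax":0,"ay":0,"az":0,"jaw":1}]'
python3 -m jog '[{"tx":0,"ty":0,"tz":0,"ax":0,"ay":0,"az":0,"jaw":1},{"tx":0,"ty":0,"tz":0,"ax":0,"ay":0,"az":0,"jaw":1}]'
```

```text
time_s: 7.72
eef_pos: [604.6, -4.7, 66.4]
ee_rot: [-0.0, -0.0, 1.0, 0.0]
force: [-2.2, 0.6, 2.2]
grip_width: 0.302
grip_force: 49.5
time_s: 7.98
eef_pos: [604.6, -4.7, 66.4]
ee_rot: [0.0, -0.0, 1.0, 0.0]
force: [-1.7, 0.1, 2.6]
grip_width: 0.304
grip_force: 49.5
```

```bash
python3 -m jog '[{"tx":0,"ty":-6,"tz":0,"ax":0,"ay":0,"az":0,"jaw":1},{"tx":0,"ty":-12,"tz":0,"ax":0,"ay":0,"az":0,"jaw":1},{"tx":0,"ty":-14,"tz":0,"ax":0,"ay":0,"az":0,"jaw":1},{"tx":0,"ty":-14,"tz":0,"ax":0,"ay":0,"az":0,"jaw":1},{"tx":0,"ty":-14,"tz":0,"ax":0,"ay":0,"az":0,"jaw":1}]'
```

```text
time_s: 8.6
eef_pos: [604.7, -66.0, 66.3]
ee_rot: [0.0, 0.0, 1.0, 0.0]
force: [0.2, 3.1, 2.2]
grip_width: 0.303
grip_force: 49.6
```

```bash
python3 -m jog '[{"tx":0,"ty":-14,"tz":0,"ax":0,"ay":0,"az":0,"jaw":1},{"tx":0,"ty":-14,"tz":0,"ax":0,"ay":0,"az":0,"jaw":1},{"tx":0,"ty":-14,"tz":0,"ax":0,"ay":0,"az":0,"jaw":1},{"tx":0,"ty":-14,"tz":0,"ax":0,"ay":0,"az":0,"jaw":1},{"tx":0,"ty":-14,"tz":0,"ax":0,"ay":0,"az":0,"jaw":1}]'
```

```text
time_s: 9.22
eef_pos: [604.7, -135.7, 66.3]
ee_rot: [0.0, -0.0, 1.0, -0.0]
force: [-0.2, -0.7, -0.5]
grip_width: 0.305
grip_force: 49.4
```

```bash
python3 -m jog '[{"tx":0,"ty":-4,"tz":0.5,"ax":0,"ay":0,"az":0,"jaw":1},{"tx":0,"ty":-10,"tz":0,"ax":0,"ay":0,"az":0,"jaw":1}]'
```

```text
time_s: 9.48
eef_pos: [605.0, -148.5, 66.4]
ee_rot: [0.0, -0.0, 1.0, 0.0]
force: [-0.7, 4.1, 4.7]
grip_width: 0.309
grip_force: 49.9
```

Firm contact again. Sliding the rest, to y about -206.

```bash
python3 -m jog '[{"tx":0,"ty":-14,"tz":0,"ax":0,"ay":0,"az":0,"jaw":1},{"tx":0,"ty":-14,"tz":0,"ax":0,"ay":0,"az":0,"jaw":1},{"tx":0,"ty":-14,"tz":0,"ax":0,"ay":0,"az":0,"jaw":1},{"tx":0,"ty":-10,"tz":0,"ax":0,"ay":0,"az":0,"jaw":1},{"tx":0,"ty":-5,"tz":0,"ax":0,"ay":0,"az":0,"jaw":1}]'
python3 -m jog '[{"tx":0,"ty":0,"tz":0,"ax":0,"ay":0,"az":0,"jaw":1},{"tx":0,"ty":0,"tz":0,"ax":0,"ay":0,"az":0,"jaw":1}]'
python3 - <<'E'
from h import *
for n in ("top","scene"):
    c=capture(n); W=cloud(c); x,y,z=W[...,0],W[...,1],W[...,2]; save(c,n+"3.png")
    p=W[(np.hypot(x-605,y+207)<50)&(z>57)&(z<70)]; print(len(p),p.min(0),p.max(0),np.median(p[:,2]))
E
```

```text
time_s: 10.1
eef_pos: [604.9, -205.9, 66.3]
ee_rot: [0.0, 0.0, 1.0, 0.0]
force: [0.9, 5.1, 6.3]
grip_width: 0.305
grip_force: 49.9
time_s: 10.35
eef_pos: [605.0, -206.1, 66.2]
ee_rot: [0.0, -0.0, 1.0, -0.001]
force: [0.3, 0.2, 4.6]
grip_width: 0.306
grip_force: 49.9Traceback (most recent call last):
  File "<stdin>", line 4, in <module>
    return umr_minimum(a, axis, None, out, keepdims, initial, where)
ValueError: zero-size array to reduction operation minimum which has no identity
```

Releasing and going up.

```bash
python3 -m jog '[{"tx":0,"ty":0,"tz":0,"ax":0,"ay":0,"az":0,"jaw":-0.1},{"tx":0,"ty":0,"tz":0,"ax":0,"ay":0,"az":0,"jaw":-0.1},{"tx":0,"ty":0,"tz":0,"ax":0,"ay":0,"az":0,"jaw":-0.1},{"tx":0,"ty":0,"tz":-20,"ax":0,"ay":0,"az":0,"jaw":-0.1},{"tx":0,"ty":0,"tz":-40,"ax":0,"ay":0,"az":0,"jaw":-0.1}]'
python3 -m jog '[{"tx":30,"ty":40,"tz":-30,"ax":0,"ay":0,"az":0,"jaw":-0.2},{"tx":37,"ty":40,"tz":0,"ax":0,"ay":0,"az":0,"jaw":-0.2},{"tx":40,"ty":40,"tz":0,"ax":0,"ay":0,"az":0,"jaw":-0.2},{"tx":40,"ty":40,"tz":0,"ax":0,"ay":0,"az":0,"jaw":-0.2},{"tx":0,"ty":0,"tz":0,"ax":0,"ay":0,"az":0,"jaw":-0.2}]'
python3 - <<'E'
from h import *
for n in ("top","scene"):
    c=capture(n); W=cloud(c); x,y,z=W[...,0],W[...,1],W[...,2]; save(c,n+"3.png")
    p=W[(np.hypot(x-605,y+207)<50)&(z>57)&(z<70)]; print(n,len(p), len(p) and (p.min(0),p.max(0),np.median(p[:,2])))
c,o=wrist("tin_squat",42); print(o); save(c,"w3.png")
E
```

```text
time_s: 11.02
eef_pos: [603.9, -205.4, 124.9]
ee_rot: [-0.002, -0.0, 1.0, 0.001]
force: [0.2, -0.2, 1.1]
grip_width: 0.546
grip_force: 0.0
time_s: 11.65
eef_pos: [455.5, -43.7, 155.9]
ee_rot: [-0.001, -0.001, 1.0, 0.0]
force: [-0.0, 0.1, -0.3]
grip_width: 0.604
grip_force: 0.0
top 500 (array([ 568.62584108, -241.668746  ,   57.00459494]), array([ 641.6689172 , -167.88555565,   69.36976396]), np.float64(60.97233571885181))
scene 423 (array([ 571.99637819, -241.42256371,   57.40325163]), array([ 645.90775165, -168.73492669,   69.70449354]), np.float64(61.123533234947104))
[('tin_squat', 0.74, array([281., 188.]), array([445.6, -44.9,  42. ])), ('tin_squat', 0.34, array([555., 251.]), array([514.9, 278.8,  42. ]))]
```

View pics/w3.png

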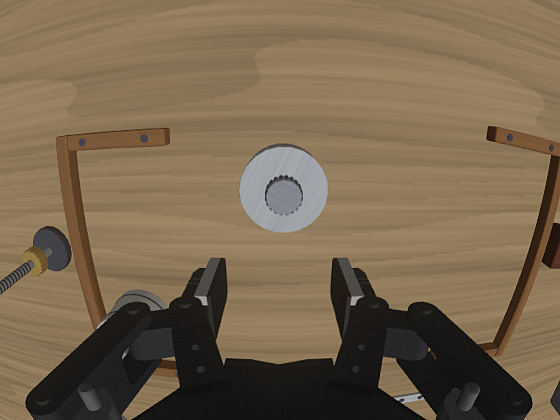

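View pics/scene3.png

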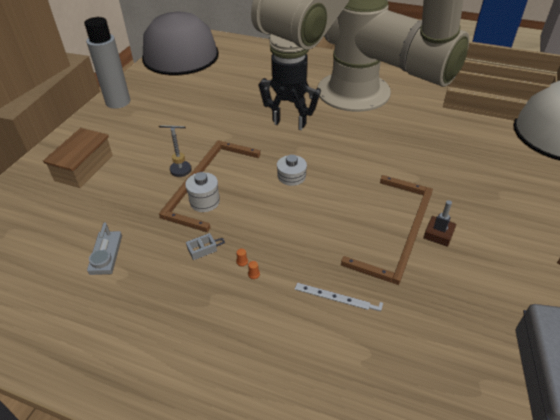

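The tall tin stands wholly inside the right bay, at scene px (203,190). In the wrist view the squat knob is at (284,195), with the finger middle at column 279. I move +3 in y, -9 in x, and down.

```bash
python3 -m jog '[{"tx":9,"ty":3,"tz":40,"ax":0,"ay":0,"az":0,"jaw":-0.2},{"tx":0,"ty":0,"tz":30,"ax":0,"ay":0,"az":0,"jaw":-0.2},{"tx":0,"ty":0,"tz":15,"ax":0,"ay":0,"az":0,"jaw":-0.2},{"tx":0,"ty":0,"tz":0,"ax":0,"ay":0,"az":0,"jaw":-0.2},{"tx":0,"ty":0,"tz":0,"ax":0,"ay":0,"az":0,"jaw":-0.2}]'
python3 - <<'E'
from h import *
save(capture("wrist"),"w4.png")
E
```

```text
time_s: 12.48
eef_pos: [449.4, -43.3, 71.3]
ee_rot: [0.0, 0.0, 1.0, -0.0]
force: [-0.3, 0.3, 0.2]
grip_width: 0.602
grip_force: 0.0
```

View pics/w4.png

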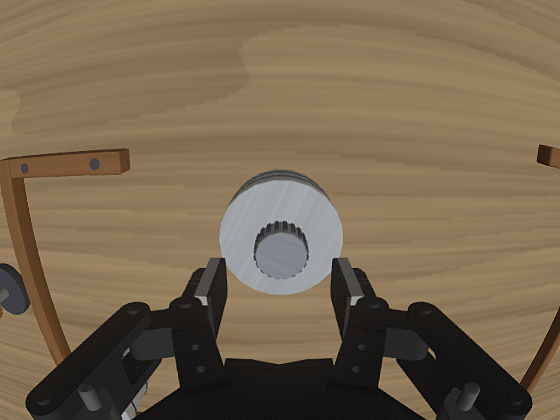

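Knob at px (281,250), centred to within about 1 mm. Going down and closing.

```bash
python3 -m jog '[{"tx":2.5,"ty":1,"tz":10,"ax":0,"ay":0,"az":0,"jaw":-0.1},{"tx":0,"ty":0,"tz":10,"ax":0,"ay":0,"az":0,"jaw":0},{"tx":0,"ty":0,"tz":6,"ax":0,"ay":0,"az":0,"jaw":0},{"tx":0,"ty":0,"tz":0,"ax":0,"ay":0,"az":0,"jaw":0},{"tx":0,"ty":0,"tz":0,"ax":0,"ay":0,"az":0,"jaw":0}]'
python3 -m jog '[{"tx":0,"ty":0,"tz":0,"ax":0,"ay":0,"az":0,"jaw":1},{"tx":0,"ty":0,"tz":0,"ax":0,"ay":0,"az":0,"jaw":1},{"tx":0,"ty":0,"tz":0,"ax":0,"ay":0,"az":0,"jaw":1},{"tx":0,"ty":0,"tz":0,"ax":0,"ay":0,"az":0,"jaw":1},{"tx":0,"ty":0,"tz":0,"ax":0,"ay":0,"az":0,"jaw":1}]' 50
```

```text
time_s: 13.15
eef_pos: [446.3, -41.8, 44.9]
ee_rot: [0.0, -0.0, 1.0, -0.0]
force: [-0.5, 0.1, -0.6]
grip_width: 0.495
grip_force: 0.0
time_s: 13.78
eef_pos: [446.4, -41.9, 45.2]
ee_rot: [0.0, -0.0, 1.0, -0.0]
force: [-1.0, -0.8, 5.9]
grip_width: 0.302
grip_force: 49.0
```

```bash
python3 -m jog '[{"tx":0,"ty":0,"tz":-6,"ax":0,"ay":0,"az":0,"jaw":1},{"tx":0,"ty":0,"tz":-6,"ax":0,"ay":0,"az":0,"jaw":1},{"tx":0,"ty":0,"tz":0,"ax":0,"ay":0,"az":0,"jaw":1},{"tx":0,"ty":0,"tz":0,"ax":0,"ay":0,"az":0,"jaw":1},{"tx":0,"ty":0,"tz":0,"ax":0,"ay":0,"az":0,"jaw":1}]'
python3 - <<'E'
from h import *
F=[]
for i in range(12): c=capture("scene"); F.append(sense()["force"])
W=cloud(c); p=W[(np.hypot(W[...,0]-448,W[...,1]+41)<34)&(W[...,2]>30)&(W[...,2]<64)]
print(sense()["eef_pos"],np.mean(F,0),np.std(F,0)); print(np.histogram(p[:,2],bins=range(30,65,3)))
E
```

```text
time_s: 14.4
eef_pos: [446.0, -41.7, 56.6]
ee_rot: [-0.0, -0.0, 1.0, 0.0]
force: [-0.5, 1.6, -1.3]
grip_width: 0.297
grip_force: 49.4
[446.14920245 -41.80118021  56.79281116] [ 0.18203866 -0.05900134 -1.56190722] [0.5077871  0.44560216 0.36700989]
(array([ 11,   6,   9,   6,   4,   5, 116,  93,  15,  13,  14]), array([30, 33, 36, 39, 42, 45, 48, 51, 54, 57, 60, 63]))
```

Lid 12 mm up at 1.56 N, about 160 g: also light, same bay. I set it down, then slide to about (480, -202).

```bash
python3 -m jog '[{"tx":0,"ty":0,"tz":5,"ax":0,"ay":0,"az":0,"jaw":1},{"tx":0,"ty":0,"tz":5,"ax":0,"ay":0,"az":0,"jaw":1},{"tx":0,"ty":0,"tz":2,"ax":0,"ay":0,"az":0,"jaw":1},{"tx":0,"ty":0,"tz":0,"ax":0,"ay":0,"az":0,"jaw":1},{"tx":0,"ty":0,"tz":0,"ax":0,"ay":0,"az":0,"jaw":1}]'
python3 -m jog '[{"tx":0,"ty":0,"tz":0.2,"ax":0,"ay":0,"az":0,"jaw":1},{"tx":0,"ty":0,"tz":0,"ax":0,"ay":0,"az":0,"jaw":1}]'
```

```text
time_s: 15.62
eef_pos: [445.9, -41.7, 45.2]
ee_rot: [-0.0, -0.0, 1.0, 0.0]
force: [-4.6, 0.5, 9.0]
grip_width: 0.298
grip_force: 50.7
time_s: 15.88
eef_pos: [445.9, -41.7, 45.2]
ee_rot: [-0.0, -0.0, 1.0, 0.0]
force: [-5.6, 1.3, 12.1]
grip_width: 0.305
grip_force: 50.8
```

```bash
python3 -m jog '[{"tx":-2,"ty":-6,"tz":0,"ax":0,"ay":0,"az":0,"jaw":1},{"tx":-4,"ty":-12,"tz":0,"ax":0,"ay":0,"az":0,"jaw":1},{"tx":-4,"ty":-14,"tz":0,"ax":0,"ay":0,"az":0,"jaw":1},{"tx":-4,"ty":-14,"tz":0,"ax":0,"ay":0,"az":0,"jaw":1},{"tx":-4,"ty":-14,"tz":0,"ax":0,"ay":0,"az":0,"jaw":1}]'
```

```text
time_s: 16.5
eef_pos: [464.3, -101.2, 45.2]
ee_rot: [-0.0, -0.0, 1.0, 0.001]
force: [-3.6, 9.9, 11.8]
grip_width: 0.303
grip_force: 50.8
```

```bash
python3 -m jog '[{"tx":-4,"ty":-14,"tz":0,"ax":0,"ay":0,"az":0,"jaw":1},{"tx":-4,"ty":-14,"tz":0,"ax":0,"ay":0,"az":0,"jaw":1},{"tx":-4,"ty":-14,"tz":0,"ax":0,"ay":0,"az":0,"jaw":1}]'
```

```text
time_s: 16.88
eef_pos: [476.3, -143.2, 45.2]
ee_rot: [-0.0, -0.0, 1.0, 0.001]
force: [-2.8, 8.7, 12.7]
grip_width: 0.306
grip_force: 50.8
```

```bash
python3 -m jog '[{"tx":-4,"ty":-14,"tz":0,"ax":0,"ay":0,"az":0,"jaw":1},{"tx":0,"ty":-14,"tz":0,"ax":0,"ay":0,"az":0,"jaw":1},{"tx":0,"ty":-14,"tz":0,"ax":0,"ay":0,"az":0,"jaw":1},{"tx":0,"ty":-12,"tz":0,"ax":0,"ay":0,"az":0,"jaw":1},{"tx":0,"ty":-5,"tz":0,"ax":0,"ay":0,"az":0,"jaw":1}]'
python3 -m jog '[{"tx":0,"ty":0,"tz":0,"ax":0,"ay":0,"az":0,"jaw":1},{"tx":0,"ty":0,"tz":0,"ax":0,"ay":0,"az":0,"jaw":1}]'
```

```text
time_s: 17.5
eef_pos: [480.6, -202.6, 45.2]
ee_rot: [0.0, 0.0, 1.0, 0.001]
force: [1.1, 8.0, 10.5]
grip_width: 0.305
grip_force: 50.4
time_s: 17.75
eef_pos: [480.7, -203.0, 45.2]
ee_rot: [0.001, -0.0, 1.0, -0.0]
force: [0.3, 0.9, 7.2]
grip_width: 0.302
grip_force: 50.3
```

```bash
python3 -m jog '[{"tx":0,"ty":0,"tz":0,"ax":0,"ay":0,"az":0,"jaw":-0.1},{"tx":0,"ty":0,"tz":0,"ax":0,"ay":0,"az":0,"jaw":-0.1},{"tx":0,"ty":0,"tz":0,"ax":0,"ay":0,"az":0,"jaw":-0.1},{"tx":0,"ty":0,"tz":-20,"ax":0,"ay":0,"az":0,"jaw":-0.1},{"tx":0,"ty":0,"tz":-40,"ax":0,"ay":0,"az":0,"jaw":-0.1}]'
python3 -m jog '[{"tx":0,"ty":20,"tz":-40,"ax":0,"ay":0,"az":0,"jaw":-0.1},{"tx":20,"ty":40,"tz":-30,"ax":0,"ay":0,"az":0,"jaw":-0.1},{"tx":20,"ty":50,"tz":-10,"ax":0,"ay":0,"az":0,"jaw":-0.1},{"tx":20,"ty":50,"tz":0,"ax":0,"ay":0,"az":0,"jaw":-0.1},{"tx":10,"ty":30,"tz":0,"ax":0,"ay":0,"az":0,"jaw":-0.1}]'
python3 -m jog '[{"tx":0,"ty":0,"tz":0,"ax":0,"ay":0,"az":0,"jaw":-0.1},{"tx":0,"ty":0,"tz":0,"ax":0,"ay":0,"az":0,"jaw":-0.1},{"tx":0,"ty":0,"tz":0,"ax":0,"ay":0,"az":0,"jaw":-0.1}]'
python3 - <<'E'
from h import *
for n in ("top","scene"):
    c=capture(n); W=cloud(c); x,y,z=W[...,0],W[...,1],W[...,2]; save(c,n+"4.png")
    for a,b,l,h in ((605,-206,57,70),(481,-203,36,48)):
        p=W[(np.hypot(x-a,y-b)<50)&(z>l)&(z<h)]; print(n,len(p), len(p) and (np.round(p.min(0)),np.round(p.max(0)),np.median(p[:,2])))
E
```

```text
time_s: 18.38
eef_pos: [479.4, -202.3, 104.1]
ee_rot: [-0.001, -0.0, 1.0, 0.001]
force: [0.5, -0.9, 0.3]
grip_width: 0.548
grip_force: 0.0
time_s: 19.0
eef_pos: [409.1, -11.0, 184.8]
ee_rot: [0.0, -0.001, 1.0, 0.0]
force: [-0.1, 0.6, 0.2]
grip_width: 0.549
grip_force: 0.0
time_s: 19.38
eef_pos: [410.5, -13.6, 184.5]
ee_rot: [-0.0, 0.0, 1.0, -0.0]
force: [-0.2, -0.1, -0.6]
grip_width: 0.553
grip_force: 0.0
top 498 (array([ 569., -241.,   57.]), array([ 642., -168.,   70.]), np.float64(60.79208599360936))
top 488 (array([ 445., -237.,   36.]), array([ 517., -166.,   47.]), np.float64(39.23966729643678))
scene 432 (array([ 571., -244.,   57.]), array([ 646., -168.,   70.]), np.float64(61.10757693277378))
scene 337 (array([ 445., -239.,   36.]), array([ 520., -165.,   48.]), np.float64(39.385334164344044))
```

View pics/top4.png

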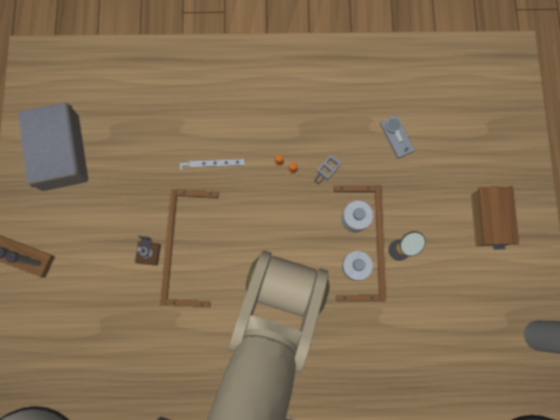

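Both tins, at px (358,215) and (358,266), stand wholly inside the right bay, and the other things have not moved.

```bash
python3 -c "
from rig import finish_job; print(finish_job())"
```

```text
the job is handed in; nothing more can be done
None
```

Both tins felt light (about 155 g and 160 g); I slid the tall one and then the squat one into the right-hand bay with the mirror behind it, left the other things where they lay, and handed the job in at about 19.5 s.

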